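# Unlatch the chip test fixture and hold its ejector cam lever at full lift

### The arm

A 6-joint arm with a two-finger parallel gripper is mounted at the origin on the work surface. World frame = base frame: x ahead of the robot, y to its left, z up, the work surface at z = 0. Lengths are in m, angles in degrees, forces in N, time in s.
With the tool pointing down it reaches from about 0.35 to 0.925 m from the base axis. Payload 6.4 kg.
Tool frame: the origin (TCP) lies on the centre line of the jaws, within the pads' length; the fingertips stand nose_length ahead of it and the grasp point (between the pads) is the TCP (nose_length is the distance from the TCP to the fingertips, in m); z points along the fingers, x is the direction in which the jaws open and shut, and the axes are right-handed (so a half turn about z gives the same grasp; the last joint's range is limited). The gripper opens to 94 mm and grips with 3 to 60 N. Pads are 16 mm wide; open, the fingers measure 119 mm over their backs; the gripper's body (75 mm by 177 mm) begins 78 mm behind the grasp point.
Start: joints at [64.108, 14.043, 89.255, -0, 76.702, -9.975], TCP at [0.178, 0.625, 0.224] pointing down, gripper open.
Joint ranges: [-179.41, 179.41], [-58.25, 129.5], [7.25, 145.43], [-54.29, 234.29], [11.92, 165.04], [-157.13, 157.13]. Speed limits (degrees/s): [147.25, 147.25, 180, 180, 180, 180].

### API

Orientations are given as a 3x3 rotation matrix whose columns are the frame's x, y, z axes.
In Python, from plant import * gives the robot as it stands.
- The arm moves only by the shell command python3 -m crank 'ROWS' [OPENING]. ROWS is JSON, a list of rows, each a list of 2 entries, a list of its own where there are three numbers: the shift along the tool's x, y, z in cm, then the turn, a rotation vector about the tool's x, y, z in degrees. In form: [[[x, y, z], [wx, wy, wz]], ...]. A call has exactly 5 rows; each row shifts and turns the commanded pose from where the row before left it, along the tool's axes as they then stand; what a row does not reach is not made up. A row lasts 1/8 s, in which the tool goes at most 62.5 mm and 10.7 degrees, less where a joint would pass 70% of its speed; a pose out of reach is approached as far as the arm can. A call is refused whole if a number of a shift passes 6.25 or a number of a turn 10.7, either way. A call with a gripper value outside its range is refused whole. OPENING is the opening, from 0 (shut) to 1 (fully open), set as the call begins (- or left out, the last holds). The fingers move at their own pace and stop on an object; the grip force is fixed at half the most. Time passes only in rows, so rows that do not move let the fingers close, or fill a call up. It gives the time, the measured TCP pose, the force and the opening at its end, in the units of the state.
- sense(): the state, without advancing time (a new reading comes with each control period).
- camera(name): name is "scene" or "top" or "wrist"; returns (picture, depth): 400x640x3 uint8, red, green, blue; 400x640 float32, m along the optical axis (not along the pixel's ray), 0 where there is no reading.
- get_calibration(name): a dict with "intrinsics" (3x3 intrinsics, pixels), "D" ([k1, k2, p1, p2, k3] as OpenCV has them; the pictures are not rectified), "R" (3x3) and "t" (3): a world point X has camera coordinates R X + t. Camera axes: x right, y down, z forward; pixel columns grow to the right and rows downward; lengths in m; the calibration is good to about 2 mm. A picture is of the moment at which its call begins: read the wrist's pose just before it. get_calibration takes no time and is no camera call; for the wrist camera it gives the pose at the moment of the call.
- finish_job(): hands the job in, once; it reports no verdict.
The state is a dict: "clock": time; "joint_pos": joint angles; "dq": joint speeds; "tau": joint torques, N m; "tcp_pos": TCP position; "tcp_rot": TCP orientation; "force": force on the tool from outside, world axes, zero at the start; "wrist_torque": the same for the moment, N m; "width": finger opening in m.
Only numpy, scipy, OpenCV 4.12 (cv2) and the standard library are available. Lean on these libraries where they do the work, as an engineer would, in place of code of your own. Each camera call takes 0.05 s, during which the arm holds its last target. There are 200 camera calls.

### The job

I want to take the brass device module out of the test fixture with tweezers. Turn the wing knob of the swing hold-down a quarter turn clockwise, past its click, so that its swing arm stays clear of the module; only then swing the ejector cam lever up until it stands straight up, its highest lift, with the module raised level in its nest. The lever springs back if let go, so finish still holding it there; do not touch the module, do not force the lever against a closed hold-down, and leave the can, screwdriver and meter where they are.

Things in the scene. Friction and masses are not known exactly. Their poses are not given: they have to be found in the camera images.
- fixture: Fixed test fixture: aluminium block 120 x 100 mm, its deck 70 mm above the table, bolted on a black breadboard 250 x 220 x 12 mm. Origin: on the table under the breadboard's centre; +x points from the front (the lever's grip end at rest) to the rear (hold-down), z up. In this frame (mm): module pocket centre (-15, 0), block x -50 to 70 and y -50 to 50, hold-down axis (35, 0), lever on the right side, outside the block's y = -50 face. Position and yaw vary.
- holddown (a joint): Angle of the swing hold-down about its vertical axis, rad: 0 = arm over the module, as it starts; grows clockwise seen from above; 1.57 = arm swung clear to the fixture's +y side. A spring ball detent resists with up to 0.13 N m; its ridge is at 0.785, past which it clicks and pulls itself on into the open seat, where it settles between about 1.48 and the stop at 1.63.
- knob_grip (a point): On the hold-down's vertical axis, 103.5 mm above the table, on the black wing knob. The wing is 36 mm long (along the arm: the fixture's x at start), 11 mm thick and stands from 86 to 116 mm above the table on a round skirt 32 mm in diameter; the steel arm, 12 mm wide with its top at 85.5 mm, reaches 57 mm from the axis.
- lever (a joint): Angle of the ejector cam lever about its horizontal axis, rad: 0 = level, pointing to the fixture's -x, against its stop, as it starts; 1.57 = straight up, the cam's highest lift (module raised by 8 mm x sin of this angle); beyond, the module sinks again; stop at 1.87. The lift plate's spring and a return spring push it back all the way to 0, about 1.5 to 2 N at the grip.
- lever_grip (a point): Centre of the lever's black grip, a short cross cylinder 26 mm in diameter and 30 mm long with flat ends (its axis along the fixture's y), 100 mm from the lever's axis, at rest 42 mm above the table (30 mm above the breadboard). The bar behind it is flat steel, 8 mm thick (along the fixture's y) and 14 mm wide.
- lever_pivot (a point): Point on the lever's axis in the plane in which the grip's centre swings, 42 mm above the table; the axis runs along the fixture's y. The grip swings from the fixture's -x side of this point to straight above it.
- module_center (a point): Centre of the loose brass module, 40 x 40 x 14 mm, about 0.15 kg; seated, it is about 69 mm above the table (top at 76 mm, 6 mm above the deck, 1.5 mm below the hold-down arm); fully raised about 77 mm.
- can: Bystander: open brass can, 54 mm in diameter, 60 mm tall; origin under its centre. Stands to the left (+y) of the fixture.
- driver: Bystander: screwdriver with a black handle lying to the left (+y) of the fixture; origin under its middle.
- meter: Bystander: handheld meter, 170 x 95 x 34 mm, lying to the right (-y) of the fixture; origin under its centre.
Things that resemble listed ones, but are neither listed nor needed, are in the scene too. What is shaped like the part that bears module_center but black or turquoise is not meant.

How it is judged (in metres and radians):
On the way, in this order (a step that is already met when the one before it is completed fails the run):
1. the hold-down has clicked past its detent into the open seat while the lever is still down (value of joint holddown above 1.35 rad and value of joint lever below 0.3 rad), for 0.2 s.
2. the lever is held straight up, at the cam's highest lift (value of joint lever between 1.42 and 1.72 rad and z of module_center in the frame of fixture above 0.0758 m), for 0.5 s.
At the end, for the whole second after the job is handed in: The lever is held by the robot (over 0.5 N) within 0.15 rad of straight up, the hold-down rests in its open seat (over 1.35 rad), and the module sits level (within 0.08 rad) on the raised lift plate, within 5 mm of the pocket's centre, its own centre 75.8 to 78.5 mm above the table (all of step 2 and (contact force between lever and the fingers above 0.5 N or contact force between lever and the arm above 0.5 N) and value of joint holddown above 1.35 rad and z of module_center in the frame of fixture below 0.0785 m and x of module_center in the frame of fixture between -0.02 and -0.01 m and y of module_center in the frame of fixture between -0.005 and 0.005 m and angle between module_center's own z axis and vertical below 0.08 rad); the arm keeps its last pose, push and grip.
It fails at once if the robot touches the module (contact force between module and the fingers above 0.5 N or contact force between module and the arm above 0.5 N).
It fails at once if the lever is forced while the closed hold-down still bears on the module (contact force between module and holddown above 5 N).
It fails at once if the can, screwdriver or meter is pushed away by more than 30 mm or the can is tipped (distance of any of can, driver, meter from where it was at the start of the episode above 0.03 m or angle between can's own z axis and vertical above 0.4 rad).
It also fails if it takes over 58 s, if anything falls off the work surface, if the arm or the gripper's body presses on something with over 40 N, if the wrist force passes 120 N, or if a joint passes its speed limit or range.

## Working session

There is one attempt and no reset: what is moved stays moved. The work goes in short steps, Python scripts to look and compute and a shell command to move; the robot and the scene stay as the last step left them, time stands still between calls to the robot, and variables do not carry over. Pictures are saved under pics/ and viewed, about 8 in all and at most 12, crops included, and the job is handed in when it is done.

```bash
ls; mkdir -p pics; python3 - <<'E'
from plant import *
import cv2,numpy as np
s=sense();print({k:np.round(v,3).tolist() for k,v in s.items()})
for n in("top","scene"):
    p,d=camera(n);cv2.imwrite(f'pics/{n}0.png',p[...,::-1]);np.save(f'pics/{n}0.npy',d)
    c=get_calibration(n);print(n,c)
E
```

```text
pics
{'clock': 0.0, 'joint_pos': [64.108, 14.082, 89.322, -0.0, 76.702, -9.976], 'dq': [0.096, -0.028, -0.066, -0.106, -0.0, -0.003], 'tau': [-0.0, -41.583, -31.461, 0.068, 0.033, -0.0], 'tcp_pos': [0.178, 0.625, 0.223], 'tcp_rot': [[0.274, 0.962, -0.001], [0.962, -0.274, -0.002], [-0.002, -0.0, -1.0]], 'force': [0.162, 0.436, 1.036], 'wrist_torque': [-0.017, 0.012, 0.01], 'width': 0.094}
top {'intrinsics': array([[396.79367238,   0.        , 319.79268053],
       [  0.        , 396.79367238, 202.62035318],
       [  0.        ,   0.        ,   1.        ]]), 'D': array([-0.10107657,  0.        ,  0.        ,  0.        ,  0.        ]), 'R': array([[ 0.0010654 , -0.9999261 ,  0.01211049],
       [-0.98420341, -0.00319252, -0.17701257],
       [ 0.17703815, -0.0117306 , -0.98413408]]), 't': array([0.03479758, 0.5922581 , 0.81750394])}
scene {'intrinsics': array([[416.95421919,   0.        , 315.95867674],
       [  0.        , 416.95421919, 204.40512742],
       [  0.        ,   0.        ,   1.        ]]), 'D': array([-0.01244109,  0.        ,  0.        ,  0.        ,  0.        ]), 'R': array([[ 0.19487289,  0.98066918, -0.01767801],
       [ 0.64152193, -0.14107186, -0.75402145],
       [-0.74193947,  0.13559751, -0.65661187]]), 't': array([-0.16797258, -0.31484923,  1.40423836])}
```

View pics/top0.png

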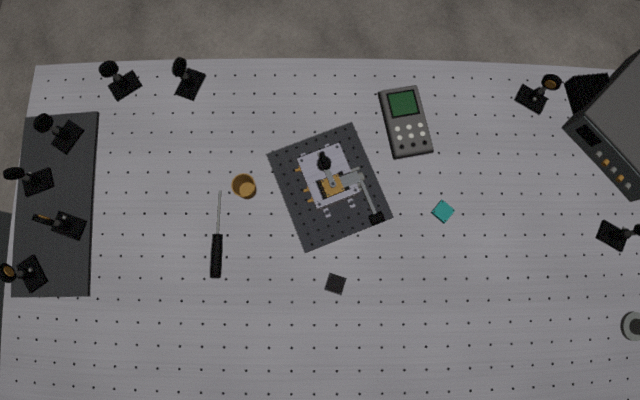

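View pics/scene0.png

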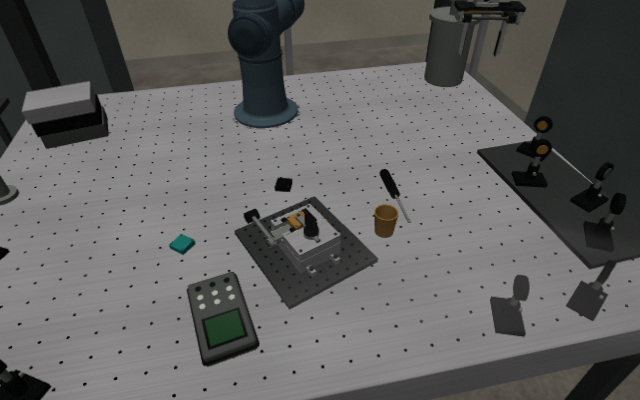

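The top view shows the breadboard at corners (267,153), (352,123), (393,217) and (304,251). The knob is at (324,160), the brass module at (332,184) and the lever grip at (377,217). The black (335,284) and turquoise (443,211) squares are decoys. The can is at (244,186), the driver at (217,235) and the meter at (406,122). The scene view agrees.

```bash
cat > h.py <<'E'
import cv2,numpy as np
from scipy.spatial.transform import Rotation as Ro
def ray(c,uv):
    n=cv2.undistortPoints(np.array(uv,float).reshape(-1,1,2),c['intrinsics'],c['D']).reshape(-1,2)
    return np.c_[n,np.ones(len(n))]
def on_plane(c,uv,z):
    r=ray(c,uv)@c['R']; o=-c['R'].T@c['t']
    return o+r*((z-o[2])/r[:,2])[:,None]
def with_depth(c,uv,d): return (ray(c,uv)*np.array(d).reshape(-1,1)-c['t'])@c['R']
def proj(c,X): return cv2.projectPoints(np.array(X,float).reshape(-1,1,3),cv2.Rodrigues(c['R'])[0],c['t'],c['intrinsics'],c['D'])[0].reshape(-1,2)
E
python3 - <<'E'
from plant import *
from h import *
c=get_calibration('top');p=cv2.imread('pics/top0.png');d=np.load('pics/top0.npy')
g=cv2.cvtColor(p,cv2.COLOR_BGR2GRAY)
m=(g<100).astype(np.uint8);m=cv2.morphologyEx(m,cv2.MORPH_OPEN,np.ones((5,5)))
n,l,st,ce=cv2.connectedComponentsWithStats(m)
k=l[235,310];mk=(l==k).astype(np.uint8);print(st[k])
cs=max(cv2.findContours(mk,0,1)[0],key=cv2.contourArea).reshape(-1,2)
W=on_plane(c,cs,.012)[:,:2].astype(np.float32)
r=cv2.minAreaRect(W*1000);print(r)
B=cv2.boxPoints(r);print(B)
for n,(u,v),z in(('knob',(324,157),.116),('grip',(377,217),.055),('mod',(327,187),.076),('can',(244,186),.06)):
    dd=d[v-1:v+2,u-1:u+2];print(n,on_plane(c,(u,v),z),with_depth(c,(u,v),np.median(dd)))
# front dir: yaw from rect; candidate
ctr=np.array(r[0])/1000
gr=on_plane(c,(377,217),.055)[0,:2];kn=on_plane(c,(324,157),.116)[0,:2]
print('ctr',ctr,'knob-ctr',kn-ctr,'yaw',np.degrees(np.arctan2(*(kn-ctr)[::-1])))
crop=cv2.resize(p[110:260,255:405],None,fx=4,fy=4,interpolation=cv2.INTER_CUBIC);cv2.imwrite('pics/crop.png',cv2.convertScaleAbs(crop,alpha=1.6))
E
```

```text
[ 268  123  125  129 7017]
((641.0225830078125, 15.28228759765625), (251.08358764648438, 221.46934509277344), 21.98268699645996)
[[ 483.15714    70.97261 ]
 [ 566.05896  -134.39525 ]
 [ 798.88806   -40.408035]
 [ 715.9862    164.95982 ]]
knob [[0.67706658 0.02818878 0.116     ]] [[0.67716154 0.02818159 0.11568485]]
grip [[ 0.56028908 -0.08873606  0.055     ]] [[ 0.560404   -0.08886308  0.05419663]]
mod [[0.62213654 0.02089274 0.076     ]] [[0.622101   0.02089764 0.07616087]]
can [[0.62736507 0.20249174 0.06      ]] [[0.63971956 0.21269086 0.00457336]]
ctr [0.64102258 0.01528229] knob-ctr [0.036044   0.01290649] yaw 19.70123048990563
```

View pics/crop.png

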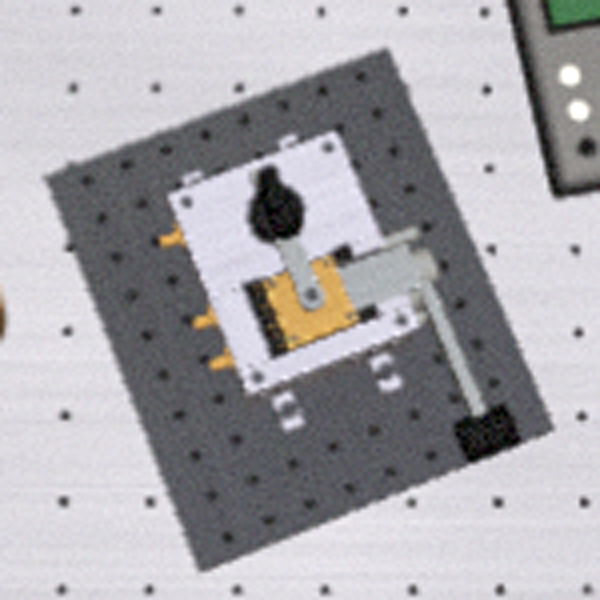

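Fixture pose is centre (0.641, 0.015) with yaw 22°. The knob then comes out at (0.6735, 0.028), which matches the measured point. The grip is at fixture (-114, -66), so the pivot is at x = -14, which is consistent with the 100 mm lever. I'll move above the knob.

```bash
python3 -c "
import plant;print(getattr(plant,'nose_length',None),[a for a in dir(plant) if a[0]!='_'])"
python3 -m crank '[[[-3.4,4.9,0],[0,0,0]],[[-3.4,4.9,0],[0,0,0]],[[-3.4,4.9,0],[0,0,0]],[[-3.4,4.9,0],[0,0,0]],[[-3.4,4.9,0],[0,0,0]]]'
python3 -m crank '[[[-3.4,4.9,0],[0,0,0]],[[-3.4,4.9,0],[0,0,0]],[[-3.4,4.9,0],[0,0,0]],[[-3.4,4.9,0],[0,0,0]],[[-3.4,4.9,0],[0,0,0]]]'
python3 -m crank '[[[-3.3,5.0,0],[0,0,0]],[[-3.3,5.0,0],[0,0,0]],[[-3.2,5.0,0],[0,0,0]],[[0,0,0],[0,0,-10]],[[0,0,0],[0,0,-10]]]' 0.6
python3 -m crank '[[[0,0,0],[0,0,-9]],[[0,0,0],[0,0,-9]],[[0,0,0],[0,0,0]],[[0,0,0],[0,0,0]],[[0,0,0],[0,0,0]]]'
cat > look.py <<'E'
import sys
from plant import *
from h import *
s=sense();c=get_calibration('wrist');p,d=camera('wrist')
np.save(f'pics/{sys.argv[1]}.npy',d);np.savez(f'pics/{sys.argv[1]}_c.npz',**c)
R=s['tcp_rot'];print(np.round(s['tcp_pos'],4),np.round(R,3).tolist(),s['clock'],s['force'],s['width'])
q=cv2.convertScaleAbs(p[...,::-1],alpha=1.5)
ctr=np.array([.641,.0153]);a=np.radians(22);F=np.array([[np.cos(a),-np.sin(a)],[np.sin(a),np.cos(a)]])
for f in([35,0,116],[53,0,116],[17,0,116],[-114,-66,55],[-114,-51,42],[-50,-50,70],[70,50,70],[70,-50,70],[-50,50,70],[-125,110,12],[-125,-110,12],[125,-110,12]):
    X=np.r_[ctr+F@np.array(f[:2])/1000,f[2]/1000]
    if (c['R']@X+c['t'])[2]>.05:
        u=proj(c,X)[0]
        if abs(u).max()<2000: cv2.drawMarker(q,tuple(int(v) for v in u),(0,0,255),0,12,1)
cv2.imwrite(f'pics/{sys.argv[1]}.png',q)
E
python3 look.py w1
```

```text
0.019 ['PlanningError', 'camera', 'finish_job', 'get_calibration', 'nose_length', 'sense']
clock: 0.72
tcp_pos: [0.3679, 0.3927, 0.2241]
tcp_rot: [[0.274, 0.962, -0.0], [0.962, -0.274, -0.0], [-0.0, -0.0, -1.0]]
force: [0.7, -0.5, -0.5]
width: 0.0939
clock: 1.35
tcp_pos: [0.557, 0.162, 0.2241]
tcp_rot: [[0.274, 0.962, -0.0], [0.962, -0.274, 0.0], [-0.0, -0.001, -1.0]]
force: [0.7, -0.2, 0.3]
width: 0.0944
clock: 1.98
tcp_pos: [0.6736, 0.0274, 0.2234]
tcp_rot: [[-0.075, 0.997, -0.002], [0.997, 0.075, 0.0], [0.0, -0.002, -1.0]]
force: [0.4, 1.2, -0.4]
width: 0.0563
clock: 2.6
tcp_pos: [0.6736, 0.0284, 0.2244]
tcp_rot: [[-0.375, 0.927, -0.0], [0.927, 0.375, -0.0], [0.0, -0.0, -1.0]]
force: [-0.4, -0.2, -0.1]
width: 0.0565
[0.6736 0.0284 0.2244] [[-0.375, 0.927, -0.0], [0.927, 0.375, -0.0], [0.0, -0.0, -1.0]] 2.6 [-0.38375433 -0.18911015 -0.12916405] 0.056501001234851286
```

View pics/w1.png

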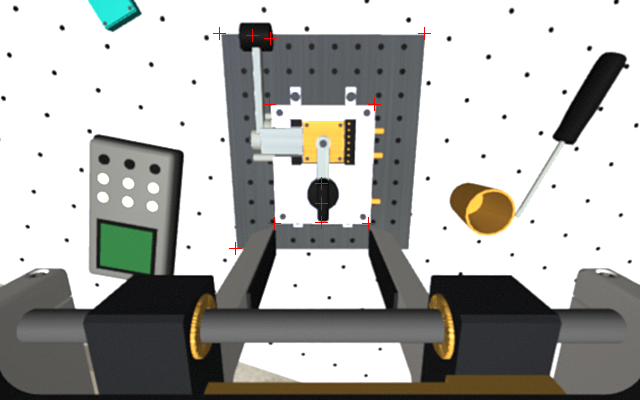

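The wrist view at 0.224 m has the projected model landing on the block corners, the wing at (322,202) and the grip at (255,36), all within about 2 px. The tips are 19 mm ahead of the TCP and the skirt starts at 86 mm, so I'll grip with the TCP at 0.108.

```bash
python3 -m crank '[[[0,0,4],[0,0,0]],[[0,0,4],[0,0,0]],[[0,0,2.6],[0,0,0]],[[0,0,1],[0,0,0]],[[0,0,0],[0,0,0]]]' 0.6
python3 -m crank '[[[0,0,0],[0,0,0]],[[0,0,0],[0,0,0]],[[0,0,0],[0,0,0]],[[0,0,0],[0,0,0]],[[0,0,0],[0,0,0]]]' 0
```

```text
clock: 3.28
tcp_pos: [0.6736, 0.0284, 0.1084]
tcp_rot: [[-0.376, 0.927, -0.0], [0.927, 0.376, 0.0], [0.0, -0.0, -1.0]]
force: [0.1, -0.3, -1.2]
width: 0.0566
clock: 3.9
tcp_pos: [0.6733, 0.0291, 0.1086]
tcp_rot: [[-0.376, 0.927, -0.001], [0.927, 0.376, 0.002], [0.002, -0.0, -1.0]]
force: [0.5, -1.0, 3.1]
width: 0.0106
```

The wing is gripped at 10.6 mm. I'll turn clockwise, which is positive about tool z.

```bash
python3 -m crank '[[[0,0,0],[0,0,9]],[[0,0,0],[0,0,9]],[[0,0,0],[0,0,9]],[[0,0,0],[0,0,9]],[[0,0,0],[0,0,9]]]'
python3 -m crank '[[[0,0,0],[0,0,9]],[[0,0,0],[0,0,9]],[[0,0,0],[0,0,9]],[[0,0,0],[0,0,9]],[[0,0,0],[0,0,9]]]'
python3 -m crank '[[[0,0,0],[0,0,0]],[[0,0,0],[0,0,0]],[[0,0,0],[0,0,0]],[[0,0,0],[0,0,0]],[[0,0,0],[0,0,0]]]'
```

```text
clock: 4.53
tcp_pos: [0.6733, 0.0294, 0.1086]
tcp_rot: [[0.394, 0.919, -0.001], [0.919, -0.394, 0.002], [0.001, -0.001, -1.0]]
force: [-0.3, 2.9, 0.5]
width: 0.0111
clock: 5.15
tcp_pos: [0.6736, 0.0296, 0.1086]
tcp_rot: [[0.929, 0.371, 0.0], [0.371, -0.929, 0.002], [0.001, -0.002, -1.0]]
force: [-0.5, 3.8, 0.9]
width: 0.0108
clock: 5.78
tcp_pos: [0.6736, 0.0296, 0.1086]
tcp_rot: [[0.926, 0.379, -0.0], [0.379, -0.926, 0.002], [0.001, -0.002, -1.0]]
force: [-0.1, 5.7, 1.9]
width: 0.0106
```

```bash
python3 -m crank '[[[0,0,0],[0,0,0]],[[0,0,0],[0,0,0]],[[0,0,0],[0,0,0]],[[0,0,0],[0,0,0]],[[0,0,0],[0,0,0]]]' 0.6
python3 -m crank '[[[0,0,-3],[0,0,0]],[[0,0,-5],[0,0,0]],[[0,0,-5],[0,0,0]],[[0,0,0],[0,0,0]],[[0,0,0],[0,0,0]]]'
python3 look.py w2
```

```text
clock: 6.4
tcp_pos: [0.6736, 0.0282, 0.1085]
tcp_rot: [[0.927, 0.376, 0.0], [0.376, -0.927, -0.0], [-0.0, 0.0, -1.0]]
force: [-0.1, 0.0, -0.1]
width: 0.0554
clock: 7.02
tcp_pos: [0.6731, 0.0284, 0.2376]
tcp_rot: [[0.927, 0.376, -0.001], [0.376, -0.927, 0.0], [-0.001, -0.0, -1.0]]
force: [-1.8, 0.2, -0.5]
width: 0.0562
[0.6731 0.0284 0.2376] [[0.927, 0.376, -0.001], [0.376, -0.927, 0.0], [-0.001, -0.0, -1.0]] 7.025 [-1.7983508   0.21830294 -0.50697116] 0.05620214628622991
```

View pics/w2.png

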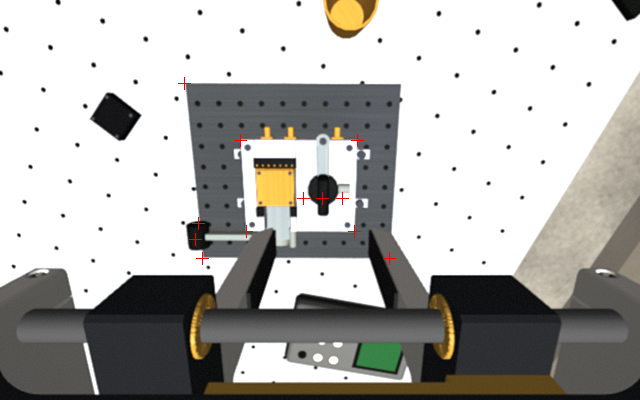

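The hold-down is open: the steel arm now points to the fixture's +y, (322,145) from the axis at (322,190), and the lever still lies down with its grip at (197,236). Next I'll measure the grip from the depth images.

```bash
python3 - <<'E'
from h import *
ctr=np.array([.641,.0153]);a=np.radians(22);F=np.array([[np.cos(a),-np.sin(a)],[np.sin(a),np.cos(a)]])
for n in('w1','w2'):
    c=dict(np.load(f'pics/{n}_c.npz'));d=np.load(f'pics/{n}.npy')
    v,u=np.nonzero(d>0);X=with_depth(c,np.c_[u,v],d[v,u]);f=(X[:,:2]-ctr)@F*1000
    m=(X[:,2]>.04)&(X[:,2]<.06)&(abs(f[:,0]+114)<25)&(abs(f[:,1]+66)<35)
    g=f[m];z=X[m,2]*1000
    print(n,m.sum(),np.percentile(g,[1,50,99],axis=0).round(1).tolist(),np.percentile(z,[50,99]).round(1))
    t=z>51;print(' top',np.percentile(g[t],[2,50,98],axis=0).round(1).tolist())
    b=(X[:,2]>.04)&(X[:,2]<.055)&(abs(f[:,0]+70)<20)&(abs(f[:,1]+66)<15);print(' bar y',np.percentile(f[b,1],[3,97]).round(1))
t=lambda x,y:ctr+F@np.array([x,y])/1000
print(t(-115,-66),t(-15,-66),F)
E
```

```text
w1 1067 [[-126.1, -79.7], [-111.0, -64.2], [-90.1, -50.3]] [52.8 56.6]
 top [[-124.2, -79.3], [-114.2, -65.0], [-105.8, -50.7]]
 bar y [-68.8 -61.3]
w2 682 [[-125.2, -79.3], [-109.8, -62.4], [-90.3, -50.2]] [51.9 56.4]
 top [[-124.3, -79.0], [-113.8, -64.4], [-106.0, -50.4]]
 bar y [-68.7 -61.1]
[ 0.55909789 -0.08897389] [ 0.65181628 -0.05151323] [[ 0.92718385 -0.37460659]
 [ 0.37460659  0.92718385]]
```

Grip centre is fixture (-114.5, -65), with flat ends at y -80 and -50 and the bar along its middle. I'll pinch the flat ends with the tool pointing down, jaws along fixture y, and let the cylinder turn in the pads along the arc.

```bash
python3 -m crank '[[[-5,2.2,0],[0,0,0]],[[-5,2.2,0],[0,0,0]],[[-5,2.1,0],[0,0,0]],[[0,0,0],[0,0,10]],[[0,0,0],[0,0,10]]]' 0.6
python3 -m crank '[[[0,0,0],[0,0,10]],[[0,0,0],[0,0,10]],[[0,0,0],[0,0,10]],[[0,0,0],[0,0,10]],[[0,0,0],[0,0,10]]]'
python3 -m crank '[[[0,0,0],[0,0,10]],[[0,0,0],[0,0,10]],[[0,0,5],[0,0,0]],[[0,0,4],[0,0,0]],[[0,0,0],[0,0,0]]]'
python3 look.py w3
```

```text
clock: 7.7
tcp_pos: [0.5575, -0.0885, 0.2362]
tcp_rot: [[1.0, 0.029, -0.004], [0.029, -1.0, 0.001], [-0.004, -0.002, -1.0]]
force: [1.2, 0.9, -0.4]
width: 0.0564
clock: 8.32
tcp_pos: [0.558, -0.0879, 0.236]
tcp_rot: [[0.666, -0.746, -0.004], [-0.746, -0.666, 0.001], [-0.004, 0.002, -1.0]]
force: [0.4, 0.2, 0.1]
width: 0.0562
clock: 8.95
tcp_pos: [0.5554, -0.087, 0.1432]
tcp_rot: [[0.376, -0.927, -0.01], [-0.927, -0.376, 0.004], [-0.007, 0.008, -1.0]]
force: [0.3, 0.4, 0.5]
width: 0.0567
[ 0.5554 -0.087   0.1432] [[0.376, -0.927, -0.01], [-0.927, -0.376, 0.004], [-0.007, 0.008, -1.0]] 8.95 [0.31820902 0.36707131 0.54050569] 0.056667034968044504
```

View pics/w3.png

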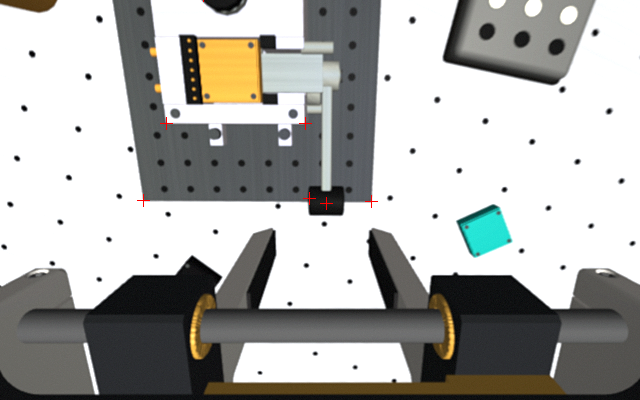

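The grip (326,201) lies midway between the fingers and matches its marker. I'll descend around it.

```bash
python3 -m crank '[[[0,0,4],[0,0,0]],[[0,0,4],[0,0,0]],[[0,0,2],[0,0,0]],[[0,0,0],[0,0,0]],[[0,0,0],[0,0,0]]]'
```

```text
clock: 9.62
tcp_pos: [0.5606, -0.0888, 0.0505]
tcp_rot: [[0.376, -0.927, 0.003], [-0.927, -0.376, -0.001], [0.002, -0.002, -1.0]]
force: [0.3, -0.6, 0.0]
width: 0.0565
```

```bash
python3 -m crank '[[[-0.1,0.1,0.8],[0,0,0]],[[0,0,0],[0,0,0]],[[0,0,0],[0,0,0]],[[0,0,0],[0,0,0]],[[0,0,0],[0,0,0]]]'
python3 -m crank '[[[0,0,0],[0,0,0]],[[0,0,0],[0,0,0]],[[0,0,0],[0,0,0]],[[0,0,0],[0,0,0]],[[0,0,0],[0,0,0]]]' 0
```

```text
clock: 10.25
tcp_pos: [0.5578, -0.0877, 0.0406]
tcp_rot: [[0.376, -0.927, 0.0], [-0.927, -0.376, -0.0], [0.0, -0.0, -1.0]]
force: [0.2, 0.4, -0.1]
width: 0.0565
clock: 10.88
tcp_pos: [0.5579, -0.0883, 0.0405]
tcp_rot: [[0.376, -0.927, 0.001], [-0.927, -0.376, -0.001], [0.001, -0.0, -1.0]]
force: [1.0, -4.3, -2.2]
width: 0.0297
```

Pinched at 29.7 mm, as expected for a 30 mm grip. I'll swing it up the arc: fixture +x is tool -y, and up is tool -z.

```bash
python3 -m crank '[[[0,-0.06,-1.05],[0,0,0]],[[0,-0.16,-1.03],[0,0,0]],[[0,-0.27,-1.01],[0,0,0]],[[0,-0.38,-0.98],[0,0,0]],[[0,-0.47,-0.93],[0,0,0]]]'
```

```text
clock: 11.5
tcp_pos: [0.5694, -0.0835, 0.0895]
tcp_rot: [[0.376, -0.927, -0.002], [-0.927, -0.376, -0.002], [0.001, 0.002, -1.0]]
force: [2.3, -6.2, -8.0]
width: 0.0298
```

```bash
python3 -m crank '[[[0,-0.57,-0.88],[0,0,0]],[[0,-0.66,-0.81],[0,0,0]],[[0,-0.74,-0.74],[0,0,0]],[[0,-0.81,-0.66],[0,0,0]],[[0,-0.88,-0.57],[0,0,0]]]'
```

```text
clock: 12.12
tcp_pos: [0.602, -0.0705, 0.1258]
tcp_rot: [[0.376, -0.926, -0.006], [-0.926, -0.376, -0.003], [0.001, 0.007, -1.0]]
force: [-2.8, -9.0, -2.8]
width: 0.0299
```

```bash
python3 -m crank '[[[0,-0.93,-0.47],[0,0,0]],[[0,-0.98,-0.38],[0,0,0]],[[0,-1.01,-0.27],[0,0,0]],[[0,-1.03,-0.16],[0,0,0]],[[0,-1.05,-0.06],[0,0,0]]]'
python3 -m crank '[[[0,0,0],[0,0,0]],[[0,0,0],[0,0,0]],[[0,0,0],[0,0,0]],[[0,0,0],[0,0,0]],[[0,0,0],[0,0,0]]]'
python3 look.py w4; python3 - <<'E'
from h import *
from plant import *
ctr=np.array([.641,.0153]);a=np.radians(22);F=np.array([[np.cos(a),-np.sin(a)],[np.sin(a),np.cos(a)]])
s=sense();print('tcp fixture',(s['tcp_pos'][:2]-ctr)@F*1000)
C={'w4':(dict(np.load('pics/w4_c.npz')),np.load('pics/w4.npy'))}
p,d=camera('top');C['top']=(get_calibration('top'),d);cv2.imwrite('pics/t4.png',p[...,::-1])
p2,d2=camera('scene');C['scene']=(get_calibration('scene'),d2)
for n,(c,d) in C.items():
    v,u=np.nonzero(d>0);X=with_depth(c,np.c_[u,v],d[v,u]);f=(X[:,:2]-ctr)@F*1000
    m=(abs(f[:,0]+15)<14)&(abs(f[:,1])<14)&(X[:,2]<.1)&(X[:,2]>.06)
    if m.sum()>5:
        A=np.c_[f[m],np.ones(m.sum())];k=np.linalg.lstsq(A,X[m,2]*1000,rcond=None)[0];print(n,m.sum(),'mod top z',np.median(X[m,2])*1000,'slopes',k[:2])
    b=(abs(f[:,1]+65)<3.5)&(X[:,2]>.07)&(X[:,2]<.17)&(abs(f[:,0]+15)<40)
    if b.sum()>5: print('  lever pts',b.sum(),np.percentile(np.c_[f[b],X[b,2]*1000],[2,50,98],axis=0).round(1).tolist())
h=np.vstack([cv2.resize(cv2.convertScaleAbs(p[100:260,250:410],alpha=1.5),(400,400)),]);g=cv2.resize(cv2.convertScaleAbs(p2[150:310,220:380],alpha=1.5),(400,400))
cv2.imwrite('pics/both4.png',np.hstack([h,g])[...,::-1])
E
```

```text
clock: 12.75
tcp_pos: [0.6501, -0.0512, 0.1419]
tcp_rot: [[0.376, -0.927, -0.002], [-0.927, -0.376, -0.002], [0.001, 0.003, -1.0]]
force: [-4.8, -4.1, 7.9]
width: 0.0288
clock: 13.38
tcp_pos: [0.6507, -0.051, 0.1419]
tcp_rot: [[0.376, -0.927, 0.0], [-0.927, -0.376, -0.002], [0.002, 0.0, -1.0]]
force: [-2.0, -4.3, 5.7]
width: 0.0281
[ 0.6507 -0.051   0.1419] [[0.376, -0.927, 0.0], [-0.927, -0.376, -0.002], [0.002, 0.0, -1.0]] 13.375 [-1.99955317 -4.25555358  5.73934651] 0.02807548355777368
tcp fixture [-15.86966484 -65.03763712]
w4 1396 mod top z 83.90696983829132 slopes [-0.00015228 -0.00458133]
  lever pts 1110 [[-42.8, -68.4, 73.4], [-24.4, -65.2, 141.6], [-14.6, -61.8, 153.9]]
top 19 mod top z 83.09297360158041 slopes [-0.01305612 -0.13745861]
scene 113 mod top z 82.74655984897832 slopes [ 0.00127688 -0.02155819]
  lever pts 95 [[-36.8, -68.4, 70.8], [-23.1, -65.5, 125.2], [-12.7, -61.8, 153.2]]
```

View pics/both4.png

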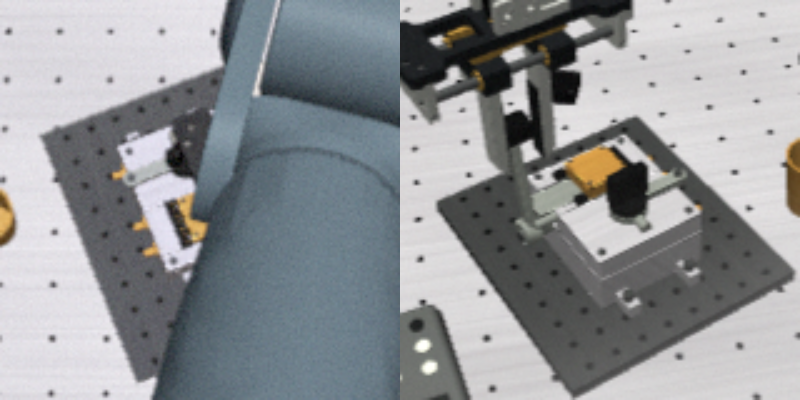

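View pics/w4.png

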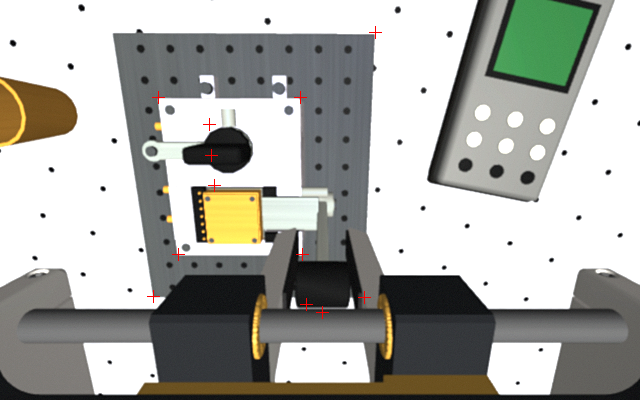

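The hold-down is still open and the module is raised, with its top at 83.9 mm where 84 is expected. The grip is between the fingers at (322,283). The opening has shrunk to 28.1 mm, so I'll check the lever angle from depth for a slipping pinch.

```bash
python3 - <<'E'
from h import *
ctr=np.array([.641,.0153]);a=np.radians(22);F=np.array([[np.cos(a),-np.sin(a)],[np.sin(a),np.cos(a)]])
c=dict(np.load('pics/w4_c.npz'));d=np.load('pics/w4.npy')
def pts(u0,u1,v0,v1):
    v,u=np.mgrid[v0:v1,u0:u1].reshape(2,-1);k=d[v,u]>0;v,u=v[k],u[k]
    X=with_depth(c,np.c_[u,v],d[v,u]);return np.c_[(X[:,:2]-ctr)@F*1000,X[:,2]*1000],v
P,v=pts(319,327,205,310)
for r in range(205,310,5):
    q=P[v==r];print(r,np.median(q,axis=0).round(1))
G,v=pts(285,362,268,300);G=G[(G[:,2]>135)&(G[:,2]<160)]
print('grip y',np.percentile(G[:,1],[2,98]))
from scipy.optimize import least_squares
g=G[abs(G[:,1]+65)<11]
o=least_squares(lambda p:np.hypot(g[:,0]-p[0],g[:,2]-p[1])-13,[-15,142],loss='soft_l1');print('cyl axis x,z',o.x,abs(o.fun).mean())
E
```

```text
205 [-11.7 -65.8  58.8]
210 [-13.4 -65.7  67.4]
215 [-15.  -65.7  74.9]
220 [-16.7 -65.7  81.8]
225 [-17.9 -65.7  89.5]
230 [-19.2 -65.6  96.1]
235 [-20.6 -65.6 102.2]
240 [-21.7 -65.6 108.3]
245 [-22.8 -65.6 114. ]
250 [-23.9 -65.6 119.4]
255 [-25.  -65.5 124.4]
260 [-26.  -65.2 129.3]
265 [-22.7 -65.5 142.3]
270 [-23.8 -65.5 146.1]
275 [-25.4 -65.4 148.8]
280 [-27.3 -65.2 150.8]
285 [-29.5 -65.4 152.1]
290 [-32.2 -65.4 152.6]
295 [-34.7 -65.5 153.4]
300 [-37.9 -65.5 153.1]
305 [-41.9 -65.5 151.7]
grip y [-79.1153756  -50.68815968]
cyl axis x,z [-22.80599194 161.45900965] 1.3865953712186307
```

The bar's face tilts 11.5°, so the lever stands at about 78.5°. The grip is at x = -35 while the pads are at -16. While the cylinder turned in the pads it drifted toward their edge, so this hold isn't good enough to hand in. I'll bring it back gently by turning the tool about the pivot with the lever, which avoids pad sliding. Then I'll re-grip tilted forward and swing up with the tool turning along.

```bash
python3 -m crank '[[[0,1.04,0.07],[6,0,0]],[[0,1.04,0.07],[6,0,0]],[[0,1.04,0.07],[6,0,0]],[[0,1.04,0.07],[6,0,0]],[[0,1.04,0.07],[6,0,0]]]'
```

```text
clock: 14.15
tcp_pos: [0.6049, -0.0694, 0.128]
tcp_rot: [[0.376, -0.8, 0.468], [-0.927, -0.326, 0.188], [0.003, -0.504, -0.863]]
force: [1.0, 0.0, -1.6]
width: 0.0282
```

```bash
python3 -m crank '[[[0,1.04,0.07],[6,0,0]],[[0,1.04,0.07],[6,0,0]],[[0,1.04,0.07],[6,0,0]],[[0,0,0],[0,0,0]],[[0,0,0],[0,0,0]]]'; python3 look.py w5; python3 - <<'E'
from h import *
from plant import *
ctr=np.array([.641,.0153]);a=np.radians(22);F=np.array([[np.cos(a),-np.sin(a)],[np.sin(a),np.cos(a)]])
s=sense();print(s['joint_pos'].round(1) if hasattr(s['joint_pos'],'round') else s['joint_pos'],'tcp fixture',(s['tcp_pos'][:2]-ctr)@F*1000,'tilt',np.degrees(np.arctan2(np.linalg.norm(s['tcp_rot'][:2,2]),-s['tcp_rot'][2,2])))
E
```

```text
clock: 14.78
tcp_pos: [0.5814, -0.0789, 0.1059]
tcp_rot: [[0.375, -0.621, 0.688], [-0.927, -0.252, 0.277], [0.001, -0.742, -0.67]]
force: [-14.2, -6.6, 6.1]
width: 0.0278
[ 0.5814 -0.0789  0.1059] [[0.375, -0.621, 0.688], [-0.927, -0.252, 0.277], [0.001, -0.742, -0.67]] 14.775 [-14.21834162  -6.62954602   6.0606454 ] 0.027790317755690987
[-35.8   2.3 127.1  66.9  43.  -16.7] tcp fixture [-90.40471856 -64.9767095 ] tilt 47.90594924541787
```

View pics/w5.png

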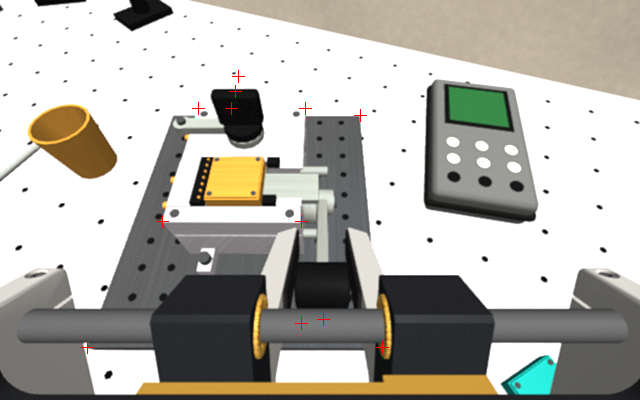

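Still pinched, with the lever at about 30°, the hold-down open and the tool tilted 48°. I'll ease it to rest and open.

```bash
python3 -m crank '[[[0,0.92,0.26],[0,0,0]],[[0,0.92,0.26],[0,0,0]],[[0,0.92,0.26],[0,0,0]],[[0,0.92,0.26],[0,0,0]],[[0,0.92,0.26],[0,0,0]]]'
python3 -m crank '[[[0,0,0],[0,0,0]],[[0,0,0],[0,0,0]],[[0,0,0],[0,0,0]],[[0,0,0],[0,0,0]],[[0,0,0],[0,0,0]]]' 0.6
cat > fx.py <<'E'
from h import *
from plant import *
ctr=np.array([.641,.0153]);a=np.radians(22);F=np.array([[np.cos(a),-np.sin(a)],[np.sin(a),np.cos(a)]])
s=sense();p=np.r_[(np.array(s['tcp_pos'])[:2]-ctr)@F,s['tcp_pos'][2]]*1000
R=np.block([[F.T,np.zeros((2,1))],[np.zeros((1,2)),1]])@s['tcp_rot']
print('fixture tcp',p.round(1),'tilt',np.degrees(np.arctan2(R[0,2],-R[2,2])).round(1),'joints',np.round(s['joint_pos'],1))
print('to grip rest, tool axes mm',(R.T@(np.array([-114.5,-65,42])-p)).round(1),'tool rot err',R.round(3).tolist())
E
python3 fx.py
```

```text
clock: 15.45
tcp_pos: [0.565, -0.0855, 0.0659]
tcp_rot: [[0.376, -0.616, 0.693], [-0.927, -0.249, 0.281], [-0.001, -0.748, -0.664]]
force: [16.3, 6.5, -2.7]
width: 0.0278
clock: 16.08
tcp_pos: [0.5627, -0.0856, 0.0636]
tcp_rot: [[0.376, -0.62, 0.689], [-0.927, -0.252, 0.279], [0.0, -0.743, -0.669]]
force: [-1.0, -0.4, -0.8]
width: 0.0562
fixture tcp [-110.4  -64.3   63.6] tilt 48.0 joints [-38.3   6.5 129.   72.3  42.7 -26.1]
to grip rest, tool axes mm [ 0.7 18.8 11.4] tool rot err [[0.002, -0.669, 0.743], [-1.0, -0.001, 0.001], [0.0, -0.743, -0.669]]
```

```bash
python3 -m crank '[[[0.07,0.94,0.57],[0,0,0]],[[0,0.94,0.57],[0,0,0]],[[0,0,0],[0,0,0]],[[0,0,0],[0,0,0]],[[0,0,0],[0,0,0]]]'; python3 fx.py; python3 look.py w6
```

```text
clock: 16.7
tcp_pos: [0.5595, -0.088, 0.0425]
tcp_rot: [[0.376, -0.619, 0.689], [-0.927, -0.252, 0.279], [0.001, -0.744, -0.669]]
force: [-0.3, 0.2, 0.2]
width: 0.0562
fixture tcp [-114.3  -65.3   42.5] tilt 48.0 joints [-38.8   9.6 129.   75.3  42.2 -30.7]
to grip rest, tool axes mm [-0.3  0.5  0.2] tool rot err [[0.002, -0.669, 0.744], [-1.0, -0.002, 0.001], [0.001, -0.744, -0.669]]
[ 0.5595 -0.088   0.0425] [[0.376, -0.619, 0.689], [-0.927, -0.252, 0.279], [0.001, -0.744, -0.669]] 16.7 [-0.32819575  0.20686742  0.24906038] 0.056205655597072274
```

View pics/w6.png

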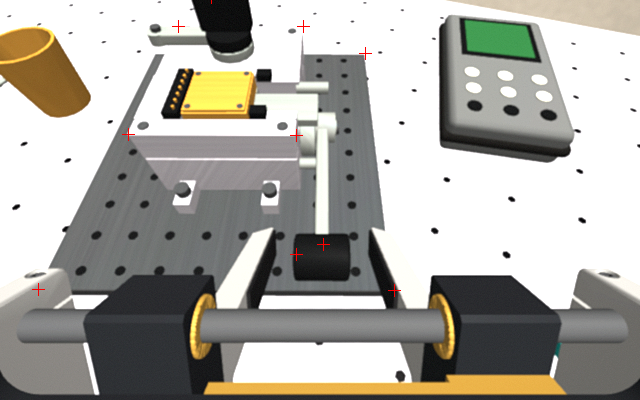

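At rest the lever is down, the module is seated and the grip (321,257) sits centred between the pads. Closing and swinging with co-rotation.

```bash
python3 -m crank '[[[0,0,0],[0,0,0]],[[0,0,0],[0,0,0]],[[0,0,0],[0,0,0]],[[0,0,0],[0,0,0]],[[0,0,0],[0,0,0]]]' 0
python3 -m crank '[[[0,-0.81,-0.66],[-5,0,0]],[[0,-0.83,-0.65],[-5,0,0]],[[0,-0.84,-0.63],[-5,0,0]],[[0,-0.85,-0.62],[-5,0,0]],[[0,-0.86,-0.60],[-5,0,0]]]'; python3 fx.py
```

```text
clock: 17.38
tcp_pos: [0.5592, -0.0879, 0.042]
tcp_rot: [[0.376, -0.62, 0.689], [-0.927, -0.251, 0.279], [-0.0, -0.743, -0.669]]
force: [0.6, 0.7, 1.0]
width: 0.0299
clock: 18.0
tcp_pos: [0.5704, -0.0833, 0.0908]
tcp_rot: [[0.375, -0.855, 0.357], [-0.927, -0.347, 0.144], [0.001, -0.385, -0.923]]
force: [7.9, 1.8, -13.4]
width: 0.0296
fixture tcp [-102.4  -65.    90.8] tilt 22.7 joints [-27.4   4.6 117.7  24.4  45.1  25.1]
to grip rest, tool axes mm [-0.  30.  40.4] tool rot err [[0.001, -0.923, 0.385], [-1.0, -0.001, -0.0], [0.001, -0.385, -0.923]]
```

```bash
python3 -m crank '[[[0,-0.87,-0.59],[-5,0,0]],[[0,-0.88,-0.57],[-5,0,0]],[[0,-0.89,-0.56],[-5,0,0]],[[0,-0.9,-0.54],[-5,0,0]],[[0,-0.91,-0.52],[-5,0,0]]]'; python3 fx.py
```

```text
clock: 18.62
tcp_pos: [0.603, -0.0702, 0.1271]
tcp_rot: [[0.376, -0.926, -0.043], [-0.927, -0.376, -0.017], [-0.001, 0.046, -0.999]]
force: [-3.7, -4.7, -5.0]
width: 0.0302
fixture tcp [-67.2 -65.  127.1] tilt -2.6 joints [-16.6  15.7  98.1  -1.7  68.3  52. ]
to grip rest, tool axes mm [-0.1 43.3 87.2] tool rot err [[0.001, -0.999, -0.046], [-1.0, -0.001, 0.001], [-0.001, 0.046, -0.999]]
```

```bash
python3 -m crank '[[[0,-0.92,-0.51],[-5,0,0]],[[0,-0.92,-0.49],[-5,0,0]],[[0,-0.93,-0.48],[-5,0,0]],[[0,-0.94,-0.46],[-5,0,0]],[[0,-0.95,-0.44],[-5,0,0]]]'
python3 -m crank '[[[0,0,0],[0,0,0]],[[0,0,0],[0,0,0]],[[0,0,0],[0,0,0]],[[0,0,0],[0,0,0]],[[0,0,0],[0,0,0]]]';python3 fx.py
cat > chk.py <<'E'
from fx import *
c=get_calibration('wrist');q,d=camera('wrist');cv2.imwrite('pics/w7.png',cv2.convertScaleAbs(q[...,::-1],alpha=1.5))
def fit(c,d):
    v,u=np.nonzero(d>0);X=with_depth(c,np.c_[u,v],d[v,u]);return np.c_[(X[:,:2]-ctr)@F,X[:,2]]*1000
for n,(c,d) in {'wrist':(c,d),'scene':(get_calibration('scene'),camera('scene')[1])}.items():
    P=fit(c,d);b=P[(abs(P[:,1]+65)<4)&(abs(P[:,0]+15)<40)&(P[:,2]>62)&(P[:,2]<126)]
    if len(b)>10:
        k=np.polyfit(b[:,2],b[:,0],1);r=abs(b[:,0]-np.polyval(k,b[:,2]));b=b[r<2*np.median(r)+1];k=np.polyfit(b[:,2],b[:,0],1)
        print(n,len(b),'bar lean from vertical deg (neg=not yet up)',np.degrees(np.arctan(k[0])).round(1))
    m=P[(abs(P[:,0]+15)<14)&(abs(P[:,1])<14)&(P[:,2]>65)&(P[:,2]<100)]
    print(n,len(m),'module top',np.median(m[:,2]) if len(m) else None)
    t=P[(abs(P[:,1]+65)<10)&(abs(P[:,0]+15)<35)&(P[:,2]>135)&(P[:,2]<162)]
    if len(t)>5:
        print('   grip pts x',np.percentile(t[:,0],[2,98]).round(1),'top z',np.percentile(t[:,2],98).round(1),'x at top',np.median(t[t[:,2]>np.percentile(t[:,2],90),0]).round(1))
E
python3 chk.py
```

```text
clock: 19.25
tcp_pos: [0.6499, -0.0513, 0.1415]
tcp_rot: [[0.375, -0.821, -0.43], [-0.927, -0.332, -0.173], [-0.0, 0.464, -0.886]]
force: [-5.8, -4.5, -1.6]
width: 0.0299
clock: 19.88
tcp_pos: [0.6512, -0.0508, 0.1414]
tcp_rot: [[0.376, -0.825, -0.422], [-0.927, -0.335, -0.171], [0.0, 0.455, -0.89]]
force: [-2.2, -5.1, -5.0]
width: 0.0297
fixture tcp [-15.3 -65.1 141.4] tilt -27.1 joints [ -9.   34.2  74.6 -13.6  94.6  60.7]
to grip rest, tool axes mm [ -0.2  43.1 133.6] tool rot err [[0.001, -0.89, -0.455], [-1.0, -0.001, -0.001], [0.0, 0.455, -0.89]]
fixture tcp [-15.3 -65.1 141.4] tilt -27.1 joints [ -9.   34.2  74.6 -13.6  94.6  60.7]
to grip rest, tool axes mm [ -0.2  43.1 133.6] tool rot err [[0.001, -0.89, -0.455], [-1.0, -0.001, -0.001], [0.0, 0.455, -0.89]]
wrist 839 bar lean from vertical deg (neg=not yet up) -4.8
wrist 1286 module top 84.16174779641239
   grip pts x [-27.9  -7.8] top z 155.6 x at top -20.1
scene 65 bar lean from vertical deg (neg=not yet up) -7.5
scene 123 module top 82.68930169387536
   grip pts x [-9.6 -6.2] top z 142.9 x at top -6.5
```

View pics/w7.png

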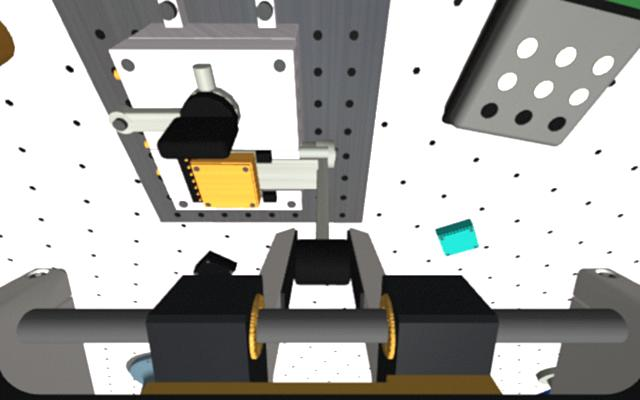

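The pinch is sound at 29.7 mm with the grip (323,260) between the pads. The hold-down is open and the module top is at 84.2 mm. The bar is still about 3 to 5° short of vertical, so I'll nudge it about 4°.

```bash
python3 -m crank '[[[0,-0.3,-0.18],[-2,0,0]],[[0,-0.3,-0.17],[-2,0,0]],[[0,0,0],[0,0,0]],[[0,0,0],[0,0,0]],[[0,0,0],[0,0,0]]]'
python3 -m crank '[[[0,0,0],[0,0,0]],[[0,0,0],[0,0,0]],[[0,0,0],[0,0,0]],[[0,0,0],[0,0,0]],[[0,0,0],[0,0,0]]]'; python3 chk.py
```

```text
clock: 20.6
tcp_pos: [0.6576, -0.0482, 0.1412]
tcp_rot: [[0.376, -0.794, -0.479], [-0.927, -0.322, -0.194], [-0.0, 0.516, -0.856]]
force: [-3.1, -5.1, -7.2]
width: 0.0295
clock: 21.22
tcp_pos: [0.6575, -0.0482, 0.1412]
tcp_rot: [[0.376, -0.794, -0.478], [-0.927, -0.322, -0.194], [-0.0, 0.516, -0.856]]
force: [-2.8, -5.2, -5.7]
width: 0.0297
fixture tcp [ -8.5 -65.1 141.2] tilt -31.1 joints [ -8.1  37.5  70.9 -15.2  98.9  61.1]
to grip rest, tool axes mm [ -0.2  39.6 139.7] tool rot err [[0.001, -0.856, -0.516], [-1.0, -0.001, -0.0], [-0.0, 0.516, -0.856]]
wrist 849 bar lean from vertical deg (neg=not yet up) -0.9
wrist 1170 module top 84.16816473601722
   grip pts x [-20.9  -0.9] top z 155.7 x at top -13.3
scene 63 bar lean from vertical deg (neg=not yet up) -3.2
scene 116 module top 82.6553345909341
```

The lever is within about 1 to 3° of vertical. One last check on drift, module level and centring, and hold-down angle before handing in.

```bash
python3 -m crank '[[[0,0,0],[0,0,0]],[[0,0,0],[0,0,0]],[[0,0,0],[0,0,0]],[[0,0,0],[0,0,0]],[[0,0,0],[0,0,0]]]'; python3 chk.py | grep wrist; python3 - <<'E'
from fx import *
c=get_calibration('wrist');q,d=camera('wrist')
v,u=np.nonzero(d>0);X=with_depth(c,np.c_[u,v],d[v,u]);P=np.c_[(X[:,:2]-ctr)@F,X[:,2]]*1000
m=P[(abs(P[:,0]+15)<16)&(abs(P[:,1])<16)&(abs(P[:,2]-84)<4)]
print('slopes',np.linalg.lstsq(np.c_[m[:,:2],np.ones(len(m))],m[:,2],rcond=None)[0][:2])
M=P[(abs(P[:,0]+15)<30)&(abs(P[:,1])<30)&(abs(P[:,2]-84)<1.5)];print('module extent',np.percentile(M,[1,99],axis=0).round(1).tolist())
A=P[(P[:,1]>25)&(P[:,1]<62)&(abs(P[:,0]-35)<20)&(abs(P[:,2]-85)<3)];
if len(A)>20: k=np.polyfit(A[:,1],A[:,0],1);print('arm angle from +y deg',np.degrees(np.arctan(k[0])))
E
```

```text
clock: 21.95
tcp_pos: [0.6576, -0.0482, 0.1412]
tcp_rot: [[0.376, -0.794, -0.478], [-0.927, -0.322, -0.194], [-0.0, 0.516, -0.857]]
force: [-2.1, -4.7, -7.2]
width: 0.0301
wrist 852 bar lean from vertical deg (neg=not yet up) -0.8
wrist 1174 module top 84.2095234990725
fixture tcp [ -8.5 -65.1 141.2] tilt -31.1 joints [ -8.1  37.5  70.9 -15.2  98.9  61.1]
to grip rest, tool axes mm [ -0.2  39.6 139.7] tool rot err [[0.001, -0.856, -0.516], [-1.0, -0.001, -0.0], [-0.0, 0.516, -0.856]]
slopes [ 0.00073951 -0.00957159]
module extent [[-34.6, -18.0, 82.8], [3.6, 19.9, 85.3]]
arm angle from +y deg 1.5885108870044382
```

Everything is stable, so I'm handing it in.

```bash
python3 -c "
from plant import *
print(finish_job())"
```

```text
the job is handed in; nothing more can be done
None
```

I turned the hold-down a quarter turn clockwise with the lever still down. I then swung the ejector lever up to vertical and handed the job in at about 22 s, still holding it.

**Last checks, just before handing in:**

| Check | Reading |
|---|---|
| Hold-down arm | within 1.6° of fully clear (+y) |
| Lever | about 1° short of vertical by the wrist camera, about 3° by the scene camera; the limit is 8.6° |
| Pinch on the lever grip | 30 mm opening, steady |
| Module height | top at 84.2 mm, so its centre is about 77.2 mm |
| Module level | about 0.01 rad tilt |
| Module position | about 1 mm from the pocket centre |

- **First lever attempt:** I kept the tool pointing straight down, and the grip drifted in the pads, leaving the lever at about 78°. I lowered it under control and re-gripped with the tool tilted forward. The second swing turned the tool along with the lever, and the hold stayed firm.
- **Camera disagreement:** The scene camera put the module top at 82.7 mm, 1.5 mm lower than the wrist camera. By that reading its centre is 75.7 mm, just under the 75.8 mm limit. I trusted the wrist camera because it was much closer and agreed with the 84 mm expected at full lift.
- **Not checked:** I didn't measure the can, screwdriver and meter again at the end. The tool didn't go near them.

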